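# Level the work-holder and find the socket for its nut

### The arm

A 6-joint arm with a two-finger parallel gripper is mounted at the origin on a cart in front of the work surface, level with it; the furniture and walls round the work are solid. World frame = base frame: x ahead of the robot, y to its left, z up, the work surface at z = 0. Lengths are in m, angles in degrees, forces in N, time in s.
With the tool pointing down it reaches from about 0.25 to 0.8 m from the base axis. Payload 8.5 kg.
Tool frame: the origin (TCP) lies on the centre line of the jaws, within the pads' length; the fingertips stand 25 mm ahead of it and the grasp point (between the pads) lies 6 mm ahead of it (nose_length is the z of the fingertips in the tool frame, in m); z points along the fingers, y is the line along which they close (so a half turn about z gives the same grasp; the last joint's range is limited). The gripper opens to 85 mm and grips with 20 to 120 N. Pads are 22 mm wide; open, the fingers measure 114 mm over their backs; the gripper's body (76 mm by 85 mm) begins 54 mm behind the grasp point. The pads swing forward as they close: fully open they stand 13 mm farther back than shut.
Start: joints at [-67.494, 13.648, -0.773, 75.585, 0, 90], TCP at [0.201, -0.485, 0.256] pointing down, gripper open.
Joint ranges: [-152.45, 152.45], [-59.26, 108.67], [-65.41, 83.53], [-104.44, 129.93], [-82.83, 76.93], [-180, 180]. Speed limits (degrees/s): [127.2, 127.2, 159.86, 180, 180, 180].

### API

Orientations are given as a 3x3 rotation matrix whose columns are the frame's x, y, z axes.
In Python, from cell import get_state, read_camera, get_calibration, finish_job, nose_length gives the robot as it stands.
- The arm moves only by the shell command python3 -m crank 'ROWS'. ROWS is text: rows parted by semicolons, each of 5 numbers parted by spaces: the opening, from -1 (shut) to 1 (fully open), then the shift along the tool's x, y, z in m, then the turn about the tool's z in degrees. In form: gripper tx ty tz twist; .... A call has 1 to 10 rows; each row shifts and turns the commanded pose from where the row before left it, along the tool's axes as they then stand; what a row does not reach is not made up. A row lasts 1/10 s, in which the tool goes at most 50 mm and 8.59 degrees, less where a joint would pass 70% of its speed; a pose out of reach is approached as far as the arm can. A call is refused whole if a number of a shift passes 0.05 or a number of a turn 8.59, either way. A call with a gripper value outside its range is refused whole. The fingers move at their own pace and stop on an object; the grip force is fixed at half the most. Time passes only in rows, so rows that do not move let the fingers close. It gives the time, the measured TCP pose, the force, the opening and the grip force at its end, in the units of the state.
- get_state(): the state, without advancing time (a new reading comes with each control period).
- read_camera(name): name is "scene" or "side" or "wrist"; returns the picture (400x640x3 uint8, red, green, blue); there is no depth.
- get_calibration(name): a dict with "mtx" (3x3 intrinsics, pixels), "k1" (the pictures are not rectified: a ray, as slopes to the right and down, at radius r is drawn at 1 + k1 r^2 times it, then the intrinsics apply), "rvec" (rotation vector, rad) and "tvec" (3), from world to camera coordinates, as OpenCV has them; the wrist camera has in their place "mount" (4x4, takes a point from camera to tool coordinates, whose origin is the TCP and whose axes are the flange's). Camera axes: x right, y down, z forward; pixel columns grow to the right and rows downward; lengths in m; the calibration is good to about 2 mm. A picture is of the moment at which its call begins: read the wrist's pose just before it. get_calibration takes no time and is no camera call.
- finish_job(): hands the job in; it is judged then, once.
The state is a dict: "time": time; "joint_positions": joint angles; "qvel": joint speeds; "tau": joint torques, N m; "position": TCP position; "tcp_rot": TCP orientation; "wrist_force": force on the tool from outside, world axes, zero at the start; "moment": the same for the moment, N m; "width": opening from 0.0 (shut) to 1.0 (fully open); "grip_force": force on a finger pad.
Only numpy, scipy, OpenCV 4.12 (cv2) and the standard library are available. Lean on these libraries where they do the work, as an engineer would, in place of code of your own. Each camera call takes 0.05 s, during which the arm holds its last target. There are 200 camera calls.

### The job

Push the tilted plate of the blue work-holder all the way down so that it lies level on its rubber stops and the brass hex nut points straight up. Then try the three look-alike sockets from the black mat on the nut until you find the one that slides fully home over it, and finish while still holding that socket by its stem in the gripper, seated on the nut: do not let go. Sockets that do not fit belong back upright on the mat; leave everything else on the bench undisturbed.

Things in the scene. Friction and masses are not known exactly. Their poses are not given: they have to be found in the camera images.
- holder: fixed blue base of the work-holder, 150x100x12 mm, on the bench. Origin: centre of its underside; its x axis points away from the robot (turned by up to 0.4 rad), the plate's hinge runs along its y axis at x = +60 mm, 22 mm above the bench, and two cheeks 34 mm tall stand beside it
- carrier (a joint): tilt of the aluminium plate hinged on the holder: 0 = level on its stops, positive = near edge raised, up to 1.0 rad. The hinge is stiff: the plate stays where it is left; 1 to 5 N straight down on the tab moves it; it stops hard at 0
- tab (a point): top of the red plastic push tab (36x36 mm) at the plate's near edge, 140 mm from the hinge axis; when level its top is 32 mm above the bench; nothing is below it but the bench. Axes turn with the plate (x from tab towards hinge, y along the hinge, z normal to the plate)
- hinge (a point): the middle of the hinge axis; axes as the holder's
- nut_seat (a point): centre of the foot of the brass hex nut, on a round steel flange (48 mm across) in the middle of the plate, 62 mm from the hinge; 36 mm above the bench when level. Nut 22 mm across flats, 14 mm tall, narrower at the top edge, with a 10 mm bolt end standing 4 mm above it; it does not turn. Axes turn with the plate: z is the nut axis, two flats of the nut face +-x
- mat: black rubber mat fixed on the bench, 100 mm (its x) by 210 mm (its y), 3 mm thick; origin: centre of its underside. The sockets stand along its y axis, 55 mm or more apart centre to centre
- socket_a: one of three loose look-alike steel sockets standing upright, opening down, on the mat in any order. Round body 36 mm across, 32 mm tall; above it a hexagonal grip stem, 20 mm across flats, from 32 to 80 mm height; about 0.12 kg. Origin: centre of the mouth (lower end), z up the stem; two stem flats face its own +-x. The opening (hexagonal, 20 mm deep, bevelled mouth) has its flats parallel to the stem's
- socket_b: outside the same as socket_a. Which of the three fits the nut is not known and cannot be seen from outside: try them. The one that fits has 1.2 mm of play all round and slides down over the nut until its mouth rests on the flange; the other two are too small and stop on top of the nut, about 14 mm higher
- socket_c: outside the same as socket_a; which one fits is not known
- socket_a_grip (a point): point on the axis of socket_a, 56 mm above its mouth, in the middle of the grip stem
- socket_b_grip (a point): point on the axis of socket_b, 56 mm above its mouth, in the middle of the grip stem
- socket_c_grip (a point): point on the axis of socket_c, 56 mm above its mouth, in the middle of the grip stem
- oil_bottle: white oil bottle with red spout, 41 mm across, 118 mm tall; loose bystander, to be left alone. Origin: centre of its underside
- grease_tin: red and white round tin, 57 mm across, 24 mm tall; loose bystander, to be left alone. Origin: centre of its underside
- solder_reel: blue and white reel, 50 mm across, 30 mm tall; loose bystander, to be left alone. Origin: centre of its underside
- multimeter: dark hand multimeter lying on its back, 138x75x43 mm; loose bystander, to be left alone. Origin: centre of its underside
- clear_box: clear plastic parts box, 94x68x34 mm; loose bystander, to be left alone. Origin: centre of its underside
Mind the look-alikes: they are no part of the job. What is shaped like the socket_c but turquoise is not meant.

How it is judged (in metres and radians):
On the way:
1. the plate is pushed down level on its stops (value of joint carrier below 0.04 rad), for 0.2 s.
At the end, for the whole second after the job is handed in: Plate level within 0.04 rad; the fitting socket gripped by its stem (over 1.5 N, within 30 mm of the stem middle), upright, at rest, its mouth within 3 mm of the flange and within 3 mm of the nut axis; the other two upright and at rest with centres inside the mat outline (value of joint carrier below 0.04 rad and ((horizontal distance between socket_a and nut_seat below 0.003 m and z of socket_a in the frame of nut_seat below 0.003 m and angle between socket_a's own z axis and vertical below 0.08 rad and contact force between the fingers and socket_a above 1.5 N and distance between the grasp point and socket_a_grip below 0.03 m and linear speed of each of socket_a, socket_b, socket_c below 0.02 m/s and angle between each of socket_b, socket_c's own z axis and vertical below 0.1 rad and height (world z) of each of socket_b, socket_c below 0.01 m and x of socket_b in the frame of mat between -0.05 and 0.05 m and y of socket_b in the frame of mat between -0.105 and 0.105 m and x of socket_c in the frame of mat between -0.05 and 0.05 m and y of socket_c in the frame of mat between -0.105 and 0.105 m) or (horizontal distance between socket_b and nut_seat below 0.003 m and z of socket_b in the frame of nut_seat below 0.003 m and angle between socket_b's own z axis and vertical below 0.08 rad and contact force between the fingers and socket_b above 1.5 N and distance between the grasp point and socket_b_grip below 0.03 m and linear speed of each of socket_b, socket_a, socket_c below 0.02 m/s and angle between each of socket_a, socket_c's own z axis and vertical below 0.1 rad and height (world z) of each of socket_a, socket_c below 0.01 m and x of socket_a in the frame of mat between -0.05 and 0.05 m and y of socket_a in the frame of mat between -0.105 and 0.105 m and x of socket_c in the frame of mat between -0.05 and 0.05 m and y of socket_c in the frame of mat between -0.105 and 0.105 m) or (horizontal distance between socket_c and nut_seat below 0.003 m and z of socket_c in the frame of nut_seat below 0.003 m and angle between socket_c's own z axis and vertical below 0.08 rad and contact force between the fingers and socket_c above 1.5 N and distance between the grasp point and socket_c_grip below 0.03 m and linear speed of each of socket_c, socket_a, socket_b below 0.02 m/s and angle between each of socket_a, socket_b's own z axis and vertical below 0.1 rad and height (world z) of each of socket_a, socket_b below 0.01 m and x of socket_a in the frame of mat between -0.05 and 0.05 m and y of socket_a in the frame of mat between -0.105 and 0.105 m and x of socket_b in the frame of mat between -0.05 and 0.05 m and y of socket_b in the frame of mat between -0.105 and 0.105 m))); the arm keeps its last pose, push and grip.
It fails at once if a bystander is shifted by more than 30 mm (distance of any of oil_bottle, grease_tin, solder_reel, multimeter, clear_box from where it was at the start of the episode above 0.03 m).
It also fails if it takes over 72 s, if anything falls off the work surface, if the arm or the gripper's body presses on something with over 40 N, if the wrist force passes 120 N, or if a joint passes its speed limit or range.

## Working session

There is one attempt and no reset: what is moved stays moved. The work goes in short steps, Python scripts to look and compute and a shell command to move; the robot and the scene stay as the last step left them, time stands still between calls to the robot, and variables do not carry over. Pictures are saved under pics/ and viewed, at most 10 in all, crops included, and the job is handed in when it is done.

```bash
mkdir -p pics; ls; cat > h.py <<'E'
import numpy as np, cv2
from cell import *
def ray(cam,uv,st=None):
    c=get_calibration(cam);K=np.array(c["mtx"]);k1=c["k1"]
    d=(np.array(uv,float)-K[:2,2])/[K[0,0],K[1,1]]
    r=np.linalg.norm(d);s=r
    for _ in range(30): s=r/(1+k1*s*s)
    d=np.append(d*(s/r if r else 1),1)
    if "mount" in c:
        M=np.array(c["mount"]);R=np.array(st["tcp_rot"]);p=np.array(st["position"])
        return p+R@M[:3,3],R@M[:3,:3]@d
    R=cv2.Rodrigues(np.array(c["rvec"],float))[0]
    return -R.T@np.array(c["tvec"],float).ravel(),R.T@d
def onz(cam,uv,z,st=None):
    o,d=ray(cam,uv,st);return o+d*(z-o[2])/d[2]
def proj(cam,P,st=None):
    c=get_calibration(cam);K=np.array(c["mtx"]);P=np.array(P,float)
    if "mount" in c:
        M=np.array(c["mount"]);R=np.array(st["tcp_rot"]);p=np.array(st["position"])
        q=M[:3,:3].T@(R.T@(P-p)-M[:3,3])
    else: q=cv2.Rodrigues(np.array(c["rvec"],float))[0]@P+np.array(c["tvec"],float).ravel()
    d=q[:2]/q[2];d=d*(1+c["k1"]*(d@d));return K[:2,:2]@d+K[:2,2]
def two(c1,u1,c2,u2,s1=None,s2=None):
    o1,d1=ray(c1,u1,s1);o2,d2=ray(c2,u2,s2)
    t=np.linalg.lstsq(np.c_[d1,-d2],o2-o1,rcond=None)[0]
    a=o1+d1*t[0];b=o2+d2*t[1];return (a+b)/2,np.linalg.norm(a-b)
def snap(cam,name):
    st=get_state();im=read_camera(cam);cv2.imwrite(f"pics/{name}.png",im[...,::-1]);return st,im
E
python3 - <<'E'
from h import *
for c in ("scene","side","wrist"):
    snap(c,c+"0"); k=get_calibration(c); print(c,{a:np.round(b,3).tolist() for a,b in k.items()})
    if c!="wrist": print(ray(c,(320,200)))
s=get_state();print({k:np.round(v,3).tolist() for k,v in s.items()},nose_length)
a=cv2.imread("pics/scene0.png");b=cv2.imread("pics/side0.png")
E
```

```text
pics
scene {'mtx': [[395.256, 0.0, 317.862], [0.0, 395.256, 198.31], [0.0, 0.0, 1.0]], 'k1': 0.034, 'rvec': [2.058, -0.667, 0.37], 'tvec': [-0.386, 0.341, 0.423]}
(array([ 0.2095729 , -0.36580042,  0.51639378]), array([ 0.5000817 ,  0.67497571, -0.54256209]))
side {'mtx': [[474.903, 0.0, 313.838], [0.0, 474.903, 197.195], [0.0, 0.0, 1.0]], 'k1': -0.038, 'rvec': [2.232, 1.118, -0.427], 'tvec': [-0.538, -0.232, 1.34]}
(array([ 1.1621651 , -0.16985342,  0.87195228]), array([-0.51155409,  0.37668879, -0.7724126 ]))
wrist {'mtx': [[332.617, 0.0, 318.291], [0.0, 332.617, 197.122], [0.0, 0.0, 1.0]], 'k1': 0.022, 'mount': [[0.001, -0.958, -0.286, 0.073], [1.0, 0.001, -0.001, 0.001], [0.001, -0.286, 0.958, -0.119], [0.0, 0.0, 0.0, 1.0]]}
{'time': 0.15, 'joint_positions': [-67.495, 13.672, -0.804, 75.583, 0.002, 90.002], 'qvel': [0.099, -0.018, 0.061, -0.104, -0.053, -0.078], 'tau': [-0.0, -53.908, 34.66, 0.014, 0.0, 0.0], 'position': [0.201, -0.485, 0.256], 'tcp_rot': [[0.924, 0.383, -0.0], [0.383, -0.924, 0.001], [0.0, -0.001, -1.0]], 'wrist_force': [0.144, -0.899, -0.559], 'moment': [-0.027, 0.007, -0.006], 'grip_force': 0.0, 'width': 0.999} 0.025
```

View pics/scene0.png

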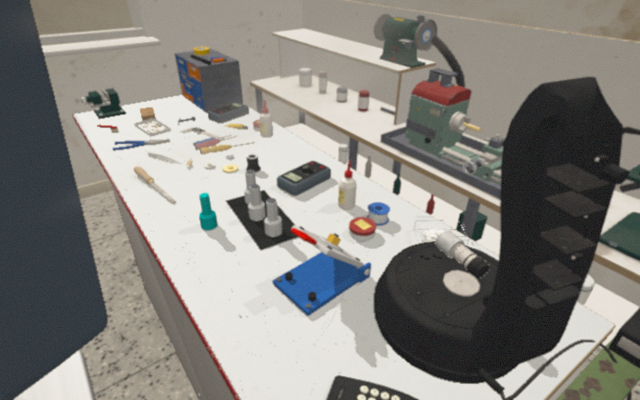

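View pics/side0.png

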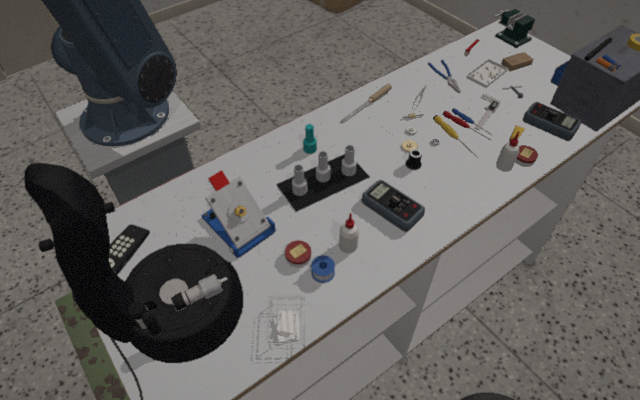

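The scene view shows the holder with its tab at (305,235) and the mat with sockets at about (250,185), (257,200) and (273,215). In the side view the tab is at (219,180), the nut at (240,211), and the stem tops are at about (298,170), (323,157) and (349,151). The turquoise decoy is at (310,135).

```bash
python3 - <<'E'
import cv2
a=cv2.imread("pics/side0.png")[135:255,190:380]
cv2.imwrite("pics/sidec.png",cv2.resize(a,None,fx=4.2,fy=4.2,interpolation=cv2.INTER_CUBIC))
a=cv2.imread("pics/scene0.png")[160:315,220:380]
cv2.imwrite("pics/scenec.png",cv2.resize(a,None,fx=3.8,fy=3.8,interpolation=cv2.INTER_CUBIC))
E
```

```text
(no output)
```

View pics/sidec.png

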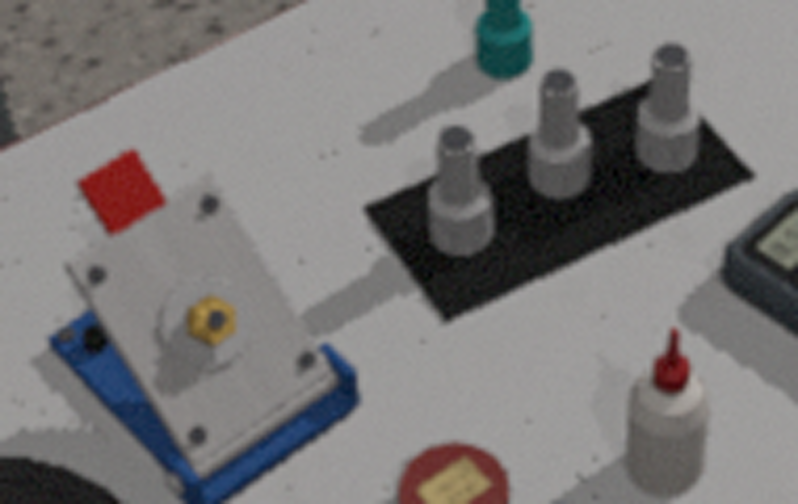

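View pics/scenec.png

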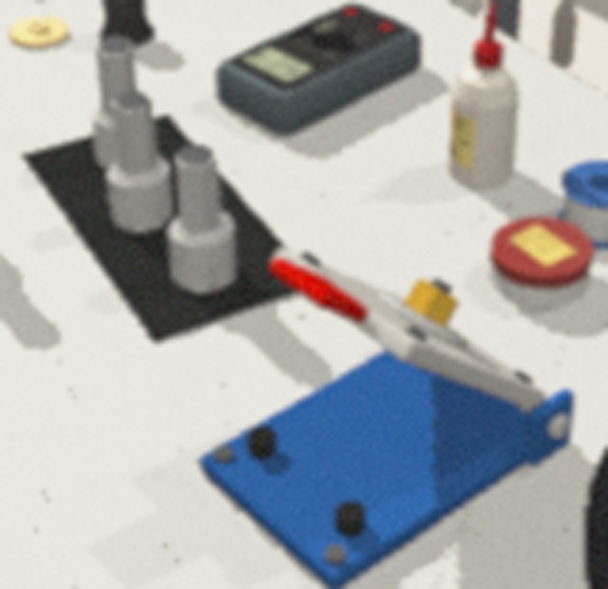

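```bash
python3 - <<'E'
from h import *
S=lambda x,y:(190+x/4.2-.4,135+y/4.2-.4)
C=lambda x,y:(220+x/3.8-.4,160+y/3.8-.4)
for a,b in (((456,132),(194,154)),((559,78),(133,100)),((670,52),(116,44))):
    print("stem",onz("side",S(*a),.083),onz("scene",C(*b),.083),two("side",S(*a),"scene",C(*b)))
print("tab",two("side",S(121,191),"scene",C(318,287)))
print("bolt",two("side",S(215,320),"scene",C(440,285)))
for p in ((366,208),(446,320),(752,175),(655,87)): print("mat side",onz("side",S(*p),.003))
for p in ((25,155),(157,340),(165,118)): print("mat scene",onz("scene",C(*p),.003))
for p in ((205,460),(333,578),(388,352)): print("base scene",onz("scene",C(*p),.012))
E
```

```text
stem [0.5288899  0.23558546 0.083     ] [0.52794248 0.23113653 0.083     ] (array([0.52901877, 0.23494462, 0.08170933]), np.float64(0.0026133807558856004))
stem [0.52990523 0.30520619 0.083     ] [0.52850176 0.2995875  0.083     ] (array([0.52992902, 0.30468065, 0.08130664]), np.float64(0.002983003148683892))
stem [0.55142914 0.36738806 0.083     ] [0.55158479 0.36346134 0.083     ] (array([0.55217303, 0.36641952, 0.08251741]), np.float64(0.0024080188239642385))
tab (array([0.48970383, 0.056824  , 0.1213687 ]), np.float64(0.0002850834353124474))
bolt (array([0.56260286, 0.06342193, 0.08478231]), np.float64(0.0011575107421097478))
mat side [0.48258488 0.19997533 0.003     ]
mat side [0.57856756 0.18953137 0.003     ]
mat side [0.59871072 0.39493396 0.003     ]
mat side [0.50762551 0.39529344 0.003     ]
mat scene [0.50030621 0.40208544 0.003     ]
mat scene [0.47940369 0.1959972  0.003     ]
mat scene [0.59331286 0.38992063 0.003     ]
base scene [0.45037476 0.09650676 0.012     ]
base scene [0.45872175 0.0031823  0.012     ]
base scene [0.56600278 0.10841099 0.012     ]
```

```bash
python3 - <<'E'
from h import *
print("base disc side",onz("side",(170,300),.03),onz("side",(170,352),0),onz("side",(240,290),0.03))
print("disc scene left",onz("scene",(376,290),.03),onz("scene",(420,360),0))
print("top",two("side",(40,180),"scene",(565,85)),two("side",(95,235),"scene",(500,200)))
print("knob",two("side",(47,243),"scene",(600,158)),two("side",(110,207),"scene",(600,158)))
print("box",onz("side",(280,330),.034),"phone",onz("side",(122,247),.02))
for f in np.linspace(0,1,9):
    p=np.array([.201,-.485,.256])*(1-f)+np.array([.48,.056,.2])*f
    print(p.round(3),proj("scene",p).round(),proj("side",p).round())
E
```

```text
base disc side [ 0.62978245 -0.14862578  0.03      ] [ 0.71135156 -0.19620034  0.        ] [ 0.69385538 -0.02578777  0.03      ]
disc scene left [ 0.56960645 -0.03918241  0.03      ] [ 0.54793547 -0.15949541  0.        ]
top (array([ 0.59513308, -0.21634153,  0.40870289]), np.float64(0.014487165873352404)) (array([ 0.601734  , -0.19162555,  0.2709101 ]), np.float64(0.02075239989413834))
knob (array([ 0.64001778, -0.25063468,  0.33900563]), np.float64(0.013400480473975738)) (array([ 0.65030485, -0.20033442,  0.33955072]), np.float64(0.07971672619860505))
box [ 0.81365239 -0.00968866  0.034     ] phone [ 0.44288634 -0.1773633   0.02      ]
[ 0.201 -0.485  0.256] [1160. 3904.] [-120.  172.]
[ 0.236 -0.417  0.249] [ 504. 1079.] [-77. 169.]
[ 0.271 -0.35   0.242] [403. 644.] [-35. 166.]
[ 0.306 -0.282  0.235] [361. 465.] [  7. 164.]
[ 0.34  -0.214  0.228] [337. 365.] [ 49. 161.]
[ 0.375 -0.147  0.221] [322. 301.] [ 90. 159.]
[ 0.41  -0.079  0.214] [312. 256.] [131. 156.]
[ 0.445 -0.012  0.207] [304. 222.] [170. 154.]
[0.48  0.056 0.2  ] [297. 196.] [209. 151.]
```

The microscope stands near (0.62, -0.17), so the straight path to a point above the tab is clear.

```bash
python3 -m crank '-1 .036 -.030 .004 0;-1 .036 -.030 .004 0;-1 .036 -.030 .004 0;-1 .036 -.030 .004 0;-1 .036 -.030 .004 0;-1 .036 -.030 .004 0;-1 .036 -.030 .004 0;-1 .036 -.030 .004 0;-1 .036 -.030 .004 0;-1 .036 -.030 .004 0'; python3 -m crank '-1 .035 -.031 .004 0;-1 .035 -.031 .004 0;-1 .035 -.031 .004 0;-1 0 0 0 8.5;-1 0 0 0 8.5;-1 0 0 0 0;-1 0 0 0 0'
```

```text
time: 1.15
position: [0.4191, -0.0681, 0.2162]
tcp_rot: [[0.924, 0.383, 0.0], [0.383, -0.924, -0.0], [0.0, 0.0, -1.0]]
wrist_force: [1.1, -1.5, 0.1]
width: 0.002
grip_force: 0.0
time: 1.85
position: [0.4805, 0.0506, 0.2042]
tcp_rot: [[0.995, 0.102, -0.001], [0.102, -0.995, 0.004], [-0.0, -0.004, -1.0]]
wrist_force: [-1.0, 0.5, 0.4]
width: 0.001
grip_force: 0.0
```

```bash
python3 -m crank '-1 .010 -.005 .027 0;-1 0 0 .027 0;-1 0 0 0 0';  python3 -m crank '-1 -.006 0 .008 0;-1 -.006 0 .008 0;-1 -.005 0 .008 0;-1 -.005 0 .008 0;-1 -.004 0 .009 0;-1 -.004 0 .009 0'; python3 -m crank '-1 -.003 0 .009 0;-1 -.003 0 .009 0;-1 -.002 0 .009 0;-1 -.001 0 .009 0;-1 0 0 .004 0;-1 0 0 .002 0;-1 0 0 0 0;-1 0 0 0 0'
```

```text
time: 2.15
position: [0.4886, 0.0539, 0.1479]
tcp_rot: [[0.994, 0.106, -0.005], [0.106, -0.994, 0.006], [-0.005, -0.007, -1.0]]
wrist_force: [-0.4, -0.9, -0.8]
width: 0.004
grip_force: 0.0
time: 2.75
position: [0.46, 0.0513, 0.0997]
tcp_rot: [[0.994, 0.107, -0.001], [0.107, -0.994, 0.007], [0.0, -0.007, -1.0]]
wrist_force: [0.2, 0.0, 1.8]
width: -0.002
grip_force: 0.8
time: 3.55
position: [0.4518, 0.0506, 0.0585]
tcp_rot: [[0.994, 0.107, -0.0], [0.107, -0.994, 0.007], [0.0, -0.007, -1.0]]
wrist_force: [-0.1, -0.0, 1.2]
width: -0.0
grip_force: 0.0
```

```bash
python3 -m crank '-1 0 0 .002 0;-1 0 0 0 0;-1 0 0 0 0'; python3 -m crank '-1 0 0 .003 0;-1 0 0 0 0;-1 0 0 0 0'
```

```text
time: 3.85
position: [0.452, 0.0506, 0.057]
tcp_rot: [[0.994, 0.107, 0.001], [0.107, -0.994, 0.007], [0.001, -0.007, -1.0]]
wrist_force: [-1.6, 0.6, 6.0]
width: -0.002
grip_force: 3.4
time: 4.15
position: [0.4521, 0.0506, 0.0565]
tcp_rot: [[0.994, 0.107, 0.002], [0.107, -0.994, 0.007], [0.003, -0.007, -1.0]]
wrist_force: [-13.6, -2.0, 47.9]
width: -0.0
grip_force: 23.9
```

```bash
python3 -m crank '-1 0 0 -.02 0;-1 0 0 -.045 0;-1 0 0 -.045 0;1 .03 0 -.03 0;1 .03 0 0 0;1 .03 0 0 0;1 0 0 0 0;1 0 0 0 0'; python3 - <<'E'
from h import *
s,im=snap("wrist","nut1"); print(s["position"]);np.save("nut1.npy",s,allow_pickle=True)
for n,p in (("nut",(.527,.0605,.054)),("s1",(.529,.235,.083)),("s2",(.53,.304,.083)),("s3",(.552,.366,.083))): print(n,proj("wrist",p,s))
E
```

```text
time: 4.95
position: [0.541, 0.0592, 0.1928]
tcp_rot: [[0.994, 0.107, -0.002], [0.107, -0.994, 0.007], [-0.001, -0.007, -1.0]]
wrist_force: [-0.3, 0.0, -0.1]
width: 0.847
grip_force: 0.0
[0.54097905 0.05924624 0.19282611]
nut [314.90290542 209.02499956]
s1 [ 70.26044292 193.94369934]
s2 [-32.86033802 182.07281971]
s3 [-139.61611115  139.92504982]
```

View pics/nut1.png

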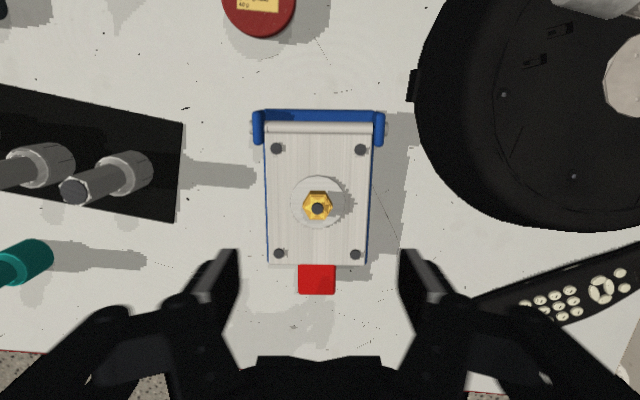

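The wrist view shows the plate level and the nut at about (317,208). Two sockets are at the left, (75,190) and out of frame. Next I look at the sockets from above.

```bash
python3 -m crank '0 .0066 -.048 0 0;0 .0066 -.048 0 0;0 .0066 -.048 0 0;0 .0066 -.048 0 0;0 .0066 -.048 0 0;0 0 0 0 0;0 0 0 0 0;0 0 0 0 0'; python3 - <<'E'
from h import *
s,im=snap("wrist","soc1"); print(s["position"],s["width"]);np.save("soc1.npy",s,allow_pickle=True)
cv2.imwrite("pics/soc1c.png",cv2.resize(im[60:300,140:540,::-1],None,fx=2,fy=2,interpolation=cv2.INTER_CUBIC))
n=cv2.imread("pics/nut1.png");sn=np.load("nut1.npy",allow_pickle=True).item()
hsv=cv2.cvtColor(n,cv2.COLOR_BGR2HSV);m=cv2.inRange(hsv,(15,110,80),(35,255,255));m[:, :280]=0;m[:,350:]=0;m[:150]=0;m[260:]=0
h=cv2.convexHull(np.argwhere(m>0)[:,::-1].astype(np.int32));print("nut hull",cv2.moments(h)["m10"]/cv2.moments(h)["m00"],cv2.moments(h)["m01"]/cv2.moments(h)["m00"],cv2.boundingRect(h),h.reshape(-1,2).tolist())
g=cv2.cvtColor(n,cv2.COLOR_BGR2GRAY)[195:221,304:330]
b=(g<75).astype(np.uint8);k,l,st,ce=cv2.connectedComponentsWithStats(b);print("bolt",st.tolist(),(ce+[304,195]).tolist())
b=(cv2.cvtColor(n,cv2.COLOR_BGR2GRAY)<110).astype(np.uint8)[140:262,268:370]
k,l,st,ce=cv2.connectedComponentsWithStats(b)
for i in range(1,k):
    if 40<st[i,4]<200: uv=ce[i]+[268,140];print("screw",uv.round(1),st[i],onz("wrist",uv,.034,sn).round(4))
E
```

```text
time: 5.8
position: [0.5543, 0.1896, 0.2036]
tcp_rot: [[0.96, 0.279, -0.029], [0.281, -0.955, 0.092], [-0.002, -0.096, -0.995]]
wrist_force: [0.8, 0.2, -0.5]
width: 0.499
grip_force: 0.0
[0.5542769  0.18960926 0.20363479] 0.4994468564838801
nut hull 317.0064901349948 204.95612668743507 (302, 191, 31, 29) [[332, 207], [331, 209], [327, 215], [323, 219], [316, 219], [309, 218], [307, 215], [304, 210], [302, 206], [303, 202], [309, 192], [310, 191], [324, 191], [327, 195], [331, 203], [332, 206]]
bolt [[0, 0, 26, 26, 588], [23, 1, 3, 4, 4], [8, 8, 11, 10, 84]] [[316.31972789115645, 207.57993197278913], [327.75, 197.5], [317.2261904761905, 207.41666666666666]]
screw [276. 148.] [  3   3  11  11 106] [0.5699 0.098  0.034 ]
screw [360.2 149.3] [ 87   4  12  11 104] [0.5764 0.0281 0.034 ]
screw [367.5 226.6] [ 97  42   5  80 162] [0.5088 0.0117 0.034 ]
screw [321.4 194.4] [42 51 23 15 73] [0.5339 0.0559 0.034 ]
screw [317.2 207.8] [ 44  62  12  12 112] [0.5213 0.0582 0.034 ]
screw [278.6 252.8] [  6 108  11  10  82] [0.4742 0.0887 0.034 ]
screw [355.1 254. ] [ 82 110  11  10  85] [0.4808 0.019  0.034 ]
```

View pics/soc1c.png

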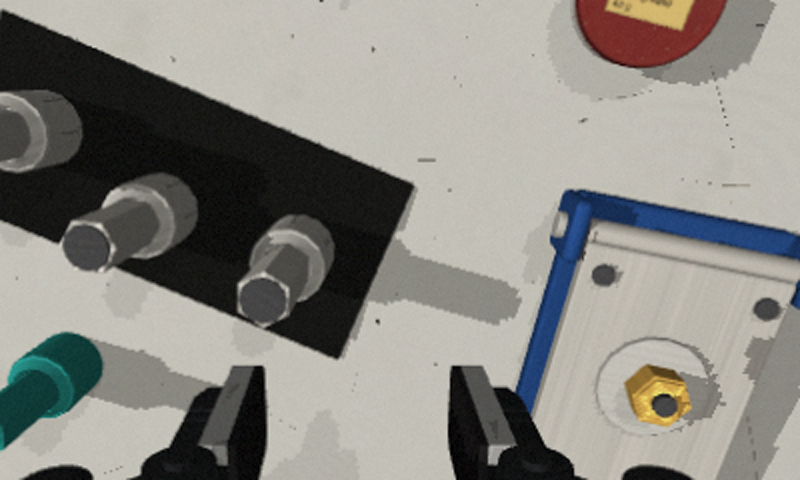

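```bash
python3 -m crank '0 0 0 0 0;0 0 0 0 0;0 0 0 0 0'; python3 -c "
from h import *
s=get_state();print(np.round(s['joint_positions'],1),np.array(s['tcp_rot']).round(3).tolist())"
```

```text
time: 6.15
position: [0.5549, 0.19, 0.2036]
tcp_rot: [[0.96, 0.279, -0.029], [0.281, -0.955, 0.092], [-0.002, -0.097, -0.995]]
wrist_force: [-0.1, -0.5, 0.5]
width: 0.5
grip_force: 0.0
[ 16.2  20.9   1.7  70.9   5.5 179.9] [[0.96, 0.279, -0.029], [0.281, -0.955, 0.092], [-0.002, -0.097, -0.995]]
```

```bash
python3 -m crank '0 0 0 0 -8.5;0 0 0 0 -8.5;0 0 0 0 -8.5;0 0 0 0 -8.5;0 0 0 0 -8.5;0 0 0 0 -6;0 0 0 0 0;0 0 0 0 0'; python3 -c "
from h import *
s=get_state();print(np.round(s['joint_positions'],1))"
```

```text
time: 6.95
position: [0.5549, 0.1903, 0.2036]
tcp_rot: [[0.429, 0.903, -0.029], [0.9, -0.425, 0.092], [0.071, -0.065, -0.995]]
wrist_force: [0.4, 0.3, -0.2]
width: 0.499
grip_force: 0.0
[ 16.3  20.9   1.7  70.9   5.5 131.6]
```

The tilt came from joint 6 saturating at +180, and it is now stuck in the commanded pose. I'll turn to the opposite limit and use its mirror-image effect to bring joint 5 back to 0.

```bash
R='0 0 0 0 -8.5'; python3 -m crank '0 0 0 0 -8.5;0 0 0 0 -8.5;0 0 0 0 -8.5;0 0 0 0 -8.5;0 0 0 0 -8.5;0 0 0 0 -8.5;0 0 0 0 -8.5;0 0 0 0 -8.5;0 0 0 0 -8.5;0 0 0 0 -8.5' | head -2;python3 -m crank '0 0 0 0 -8.5;0 0 0 0 -8.5;0 0 0 0 -8.5;0 0 0 0 -8.5;0 0 0 0 -8.5;0 0 0 0 -8.5;0 0 0 0 -8.5;0 0 0 0 -8.5;0 0 0 0 -8.5;0 0 0 0 -8.5' | head -2;python3 -m crank '0 0 0 0 -8.5;0 0 0 0 -8.5;0 0 0 0 -8.5;0 0 0 0 -8.5;0 0 0 0 -8.5;0 0 0 0 -8.5;0 0 0 0 -8.5;0 0 0 0 -8.5;0 0 0 0 -8.5;0 0 0 0 -8.5'|head -2; python3 -m crank '0 0 0 0 -8.5;0 0 0 0 -8.5;0 0 0 0 -8.5;0 0 0 0 -8.5;0 0 0 0 -8.5;0 0 0 0 -8.5;0 0 0 0 -8.5;0 0 0 0 0;0 0 0 0 0';  python3 -c "
from h import *
s=get_state();print(np.round(s['joint_positions'],1))"
```

```text
time: 7.95
position: [0.5549, 0.1903, 0.2036]
time: 8.95
position: [0.5549, 0.1903, 0.2036]
time: 9.95
position: [0.5549, 0.1903, 0.2036]
time: 10.85
position: [0.5503, 0.2043, 0.2036]
tcp_rot: [[0.952, 0.306, -0.023], [0.307, -0.948, 0.082], [0.003, -0.085, -0.996]]
wrist_force: [0.3, 1.1, 1.1]
width: 0.497
grip_force: 0.0
[  18.    20.8    1.5   70.5    4.9 -179.9]
```

```bash
python3 -m crank '0 -.015 .045 0 0;0 -.015 .045 0 0;0 0 0 0 0;0 0 0 0 0';  python3 -c "
from h import *
s=get_state();print(np.round(s['joint_positions'],1))"
```

```text
time: 11.25
position: [0.537, 0.1504, 0.1969]
tcp_rot: [[0.97, 0.243, -0.009], [0.243, -0.969, 0.051], [0.003, -0.052, -0.999]]
wrist_force: [-0.1, 0.3, -1.1]
width: 0.499
grip_force: 0.0
[  14.1   18.1   -3.3   68.3    3.  -179.9]
```

```bash
python3 -m crank '0 -.012 .047 0 0;0 -.012 .047 0 0;0 0 0 0 0;0 0 0 0 0' | sed -n 2,3p;  python3 -c "
from h import *
s=get_state();print(np.round(s['joint_positions'],2))"
```

```text
position: [0.5263, 0.0997, 0.1929]
tcp_rot: [[0.984, 0.177, 0.0], [0.177, -0.984, 0.016], [0.003, -0.016, -1.0]]
[  10.26   16.21   -6.72   66.9     0.89 -179.93]
```

```bash
python3 -m crank '0 -.008 .041 0 0;0 0 0 0 0;0 0 0 0 0' | sed -n 2,3p;  python3 -c "
from h import *
s=get_state();print(np.round(s['joint_positions'],2),np.array(s['tcp_rot']).round(4).tolist())"
```

```text
position: [0.5223, 0.0779, 0.1921]
tcp_rot: [[0.989, 0.147, 0.002], [0.147, -0.989, -0.001], [0.002, 0.001, -1.0]]
[ 8.5300e+00  1.5540e+01 -7.7800e+00  6.6550e+01 -7.0000e-02 -1.7994e+02] [[0.9891, 0.1472, 0.0024], [0.1472, -0.9891, -0.0009], [0.0023, 0.0013, -1.0]]
```

```bash
python3 -m crank '0 0 0 0 8.5;0 0 0 0 8.5;0 0 0 0 8.5;0 0 0 0 8.5;0 0 0 0 8.5;0 0 0 0 8.5;0 0 0 0 8.5;0 0 0 0 3.6;0 0 0 0 0;0 0 0 0 0' |sed -n 1,3p; python3 - <<'E'
from h import *
s=np.load("soc1.npy",allow_pickle=True).item();im=cv2.imread("pics/soc1.png")
g=cv2.cvtColor(im,cv2.COLOR_BGR2GRAY)
for x,y in ((265,300),(87,247)):
    u,v=140+x/2,60+y/2;c=g[int(v)-22:int(v)+22,int(u)-22:int(u)+22];c=cv2.resize(c,None,fx=4,fy=4,interpolation=cv2.INTER_CUBIC)
    for t in (80,95,110):
        k,l,st,ce=cv2.connectedComponentsWithStats((c<t).astype(np.uint8));i=l[88,88]
        q=np.argwhere(l==i)[:,::-1];hull=cv2.convexHull(q.astype(np.int32)).reshape(-1,2)
        P=np.array([onz("wrist",h/4-.375+[int(u)-22,int(v)-22],.083,s)[:2] for h in hull])
        ctr=cv2.minEnclosingCircle((P*1000).astype(np.float32));mo=cv2.moments((P*1e5).astype(np.int32));ce=np.array([mo["m10"],mo["m01"]])/mo["m00"]/1e5
        # orientation: 6th harmonic of width function
        a=np.radians(np.arange(0,180,1));w=np.ptp(P@np.array([np.cos(a),np.sin(a)]),axis=0);z=(w*np.exp(6j*a)).sum()
        print(t,st[i],ce.round(4),"w",w.min().round(4),w.max().round(4),"flat normal deg mod60",np.degrees(np.angle(-z))/6, abs(z)/len(a))
E
```

```text
time: 12.95
position: [0.5223, 0.0782, 0.192]
tcp_rot: [[0.581, -0.814, 0.002], [-0.814, -0.581, -0.001], [0.002, -0.001, -1.0]]
80 [    0     0   176   176 20401] [0.5349 0.2324] w 0.0346 0.0478 flat normal deg mod60 -12.43664187445849 0.00038849562103666403
95 [    0     0   176   176 21434] [0.5348 0.2324] w 0.0346 0.0478 flat normal deg mod60 -12.381129566007232 0.0003825543271270672
110 [    0     0   176   176 22725] [0.5348 0.2324] w 0.0346 0.0478 flat normal deg mod60 -12.325504884285968 0.00037653916932370844
80 [    0     0   135   135 11933] [0.536  0.3089] w 0.0263 0.0325 flat normal deg mod60 -26.46040882864581 0.00024535833815239236
95 [    0     0   176   142 18500] [0.5368 0.3041] w 0.0277 0.0415 flat normal deg mod60 27.841401594850453 0.0003869746288555803
110 [    0     0   176   143 19131] [0.5367 0.3041] w 0.0279 0.0416 flat normal deg mod60 27.677635128144868 0.0003898460736062577
```

```bash
python3 -m crank '0 -.0334 -.0294 0 0;0 -.0334 -.0294 0 0;0 -.0334 -.0294 0 0;0 -.0334 -.0294 0 0;0 0 0 0 0;0 0 0 0 0' |sed -n 1,3p; python3 - <<'E'
from h import *
s,im=snap("wrist","soc2");np.save("soc2.npy",s,allow_pickle=True);print(s["position"],np.round(s["joint_positions"],1))
print([proj("wrist",p,s).round().tolist() for p in ((.529,.235,.083),(.53,.304,.083),(.552,.366,.083))])
cv2.imwrite("pics/soc2c.png",cv2.resize(im[50:300,130:530,::-1],None,fx=2,fy=2,interpolation=cv2.INTER_CUBIC))
E
```

```text
time: 13.55
position: [0.5404, 0.2561, 0.1913]
tcp_rot: [[0.582, -0.813, 0.002], [-0.813, -0.582, -0.002], [0.002, -0.0, -1.0]]
[0.54036096 0.25609209 0.19132401] [ 2.540e+01  2.230e+01  2.200e+00  6.980e+01 -1.000e-01 -1.002e+02]
[[349.0, 192.0], [293.0, 262.0], [225.0, 306.0]]
```

View pics/soc2c.png

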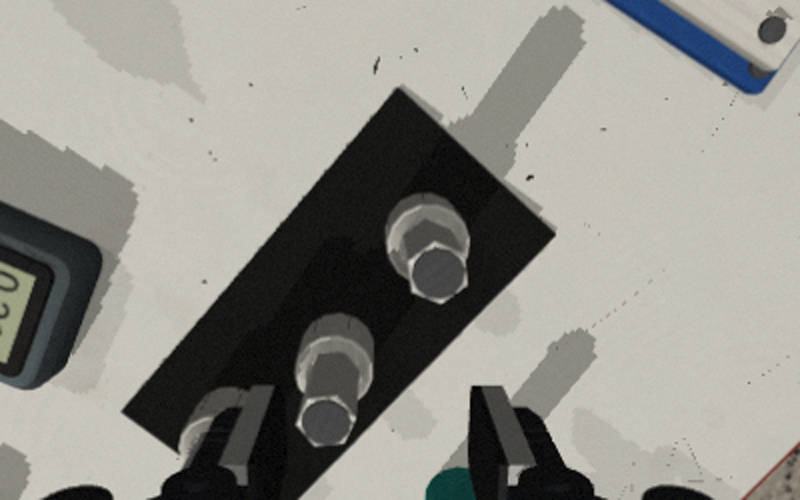

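The wrist view shows the stem tops of sockets 1 and 2 at raw pixels (348,187) and (293,260). Socket 1's flats lie almost along the jaws' closing line. I'll measure the hex angle from the radial profile of the bright rim.

```bash
cat > hexa.py <<'E'
from h import *
from scipy.ndimage import map_coordinates
from scipy.optimize import least_squares
def hexfit(g,s,c0,base,z=.083):
    """bright rim edge of hex at height z; base = body centre xy -> ignore that side"""
    c=np.array(c0,float)
    R=np.arange(.0070,.0150,.0002);A=np.radians(np.arange(0,360,4))
    cam=ray("wrist",(320,200),s)[0]; away=np.array(c-cam[:2]);away/=np.linalg.norm(away)
    away=np.arctan2(away[1],away[0])
    for it in range(3):
        E=[]
        for a in A:
            if abs(np.angle(np.exp(1j*(a-away))))>np.radians(100): continue   # body hidden side only
            uv=np.array([proj("wrist",[c[0]+r*np.cos(a),c[1]+r*np.sin(a),z],s) for r in R])
            p=map_coordinates(g,[uv[:,1],uv[:,0]],order=1)
            d=np.diff(p);i=np.argmin(d[8:])+8
            if d[i]<-4: E.append(c+(R[i]+.0001)*np.array([np.cos(a),np.sin(a)]))
        E=np.array(E)
        def res(x):
            q=E-x[:2];n=[np.array([np.cos(x[2]+k*np.pi/3),np.sin(x[2]+k*np.pi/3)]) for k in range(6)]
            return np.max([q@m for m in n],axis=0)-.010
        best=min((least_squares(res,[*c,t],loss="soft_l1",f_scale=.0004,x_scale=[.001,.001,.1]) for t in np.radians([0,15,30,45])),key=lambda o:o.cost)
        c=best.x[:2]
    return c,np.degrees(best.x[2])%60,np.sqrt(np.mean(res(best.x)**2)),len(E)
E
python3 - <<'E'
from hexa import *
s=np.load("soc2.npy",allow_pickle=True).item();g=cv2.cvtColor(cv2.imread("pics/soc2.png"),cv2.COLOR_BGR2GRAY).astype(float)
for uv in ((348.5,187),(293,260.5)):
    c0=onz("wrist",uv,.083,s)[:2];print(c0.round(4),hexfit(g,s,c0,None))
E
```

```text
Traceback (most recent call last):
  File "hexa.py", line 14, in hexfit
    uv=np.array([proj("wrist",[c[0]+r*np.cos(a),c[1]+r*np.sin(a),z],s) for r in R])
                 ~~~~^^^^^^^^^^^^^^^^^^^^^^^^^^^^^^^^^^^^^^^^^^^^^^^^^
  File "h.py", line 17, in proj
    c=get_calibration(cam);K=np.array(c["mtx"]);P=np.array(P,float)
ValueError: time passes only in moves, steps and waits
```

```bash
sed -i 's/^from cell import \*/from cell import *\nimport functools\nget_calibration=functools.lru_cache(None)(get_calibration)/' h.py
python3 - <<'E'
from hexa import *
s=np.load("soc2.npy",allow_pickle=True).item();g=cv2.cvtColor(cv2.imread("pics/soc2.png"),cv2.COLOR_BGR2GRAY).astype(float)
for uv in ((348.5,187),(293,260.5)):
    c0=onz("wrist",uv,.083,s)[:2];print(c0.round(4),hexfit(g,s,c0,None))
E
```

```text
[0.5312 0.2324] (array([0.53131415, 0.23202916]), np.float64(43.310243400967494), np.float64(0.00019472398334389302), 50)
[0.5306 0.3026] (array([0.53080569, 0.30281717]), np.float64(10.539079750614473), np.float64(0.0002171046615598917), 50)
```

```bash
python3 -m crank '0 0 0 0 -7.7;0 .0113 .0232 .02 0;0 0 0 .04 0;0 0 0 .03 0;0 0 0 0 0' |sed -n 1,4p; python3 -c "
from hexa import *
s,im=snap('wrist','soc3');g=cv2.cvtColor(im,cv2.COLOR_RGB2GRAY).astype(float)
print(proj('wrist',(.5313,.2320,.083),s)); print(hexfit(g,s,(.5313,.2320),None))"
```

```text
time: 14.1
position: [0.5293, 0.2282, 0.0986]
tcp_rot: [[0.682, -0.731, -0.004], [-0.731, -0.682, -0.004], [0.0, 0.005, -1.0]]
wrist_force: [0.1, -0.1, 0.2]
[308.6414509  272.11508072]
(array([0.5314904 , 0.23255951]), np.float64(41.09677975270471), np.float64(0.00017149455643737443), 41)
```

```bash
python3 -m crank '0 -.0016 -.0045 0 0;0 0 0 .016 0;0 0 0 .016 0;0 0 0 0 0' |sed -n 1,4p;  python3 -m crank '-1 0 0 0 0;-1 0 0 0 0;-1 0 0 0 0;-1 0 0 0 0;-1 0 0 0 0'; python3 -c "
from h import *
s,im=snap('wrist','g1')"
```

```text
time: 14.55
position: [0.5341, 0.2351, 0.0701]
tcp_rot: [[0.683, -0.73, 0.002], [-0.73, -0.683, -0.001], [0.002, -0.001, -1.0]]
wrist_force: [-0.9, 0.1, -0.2]
time: 15.05
position: [0.5347, 0.2353, 0.0715]
tcp_rot: [[0.683, -0.73, 0.004], [-0.73, -0.683, -0.0], [0.003, -0.003, -1.0]]
wrist_force: [-1.4, -1.1, 6.8]
width: 0.223
grip_force: 58.4
```

View pics/g1.png

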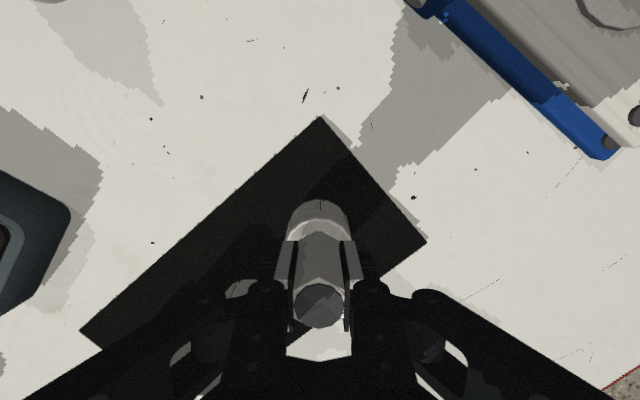

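The picture shows the stem held between the pads, with its dark top disc at about (319,306). I'll use the disc to check the camera's bias, then lift.

```bash
python3 -m crank '-1 0 0 -.01 0;-1 0 0 -.03 0;-1 0 0 -.04 0;-1 0 0 -.02 0;-1 0 0 0 0;-1 0 0 0 0'; python3 - <<'E'
from h import *
im=cv2.imread("pics/g1.png");g=cv2.cvtColor(im,cv2.COLOR_BGR2GRAY)
c=g[284:328,296:343];print(c[::4,::3])
class S: pass
p=np.array([.5347,.2353,.0715]);R=np.array([[.683,-.73,.003],[-.73,-.683,0],[.003,-.003,-1]])
st=dict(position=p,tcp_rot=R);print(proj("wrist",[.5347,.2353,.083],st))
for d in (-.01,.01): print(proj("wrist",p*[1,1,0]+[0,0,.083]+R[:,1]*d,st),proj("wrist",p*[1,1,0]+[0,0,.083]+R[:,0]*d,st))
E
```

```text
time: 15.7
position: [0.5338, 0.2351, 0.1704]
tcp_rot: [[0.683, -0.73, 0.003], [-0.73, -0.683, -0.001], [0.003, -0.002, -1.0]]
wrist_force: [-0.5, 1.0, -1.3]
width: 0.224
grip_force: 58.9
[[ 70  71  85 118 126 107  40  34  40  48 111 120 117  80  80  74]
 [ 85 131 111  38  49  49  48  50  48  52  51  53  39 122 128 124]
 [113  52  47  49  51  46  49  49  51  50  50  55  53  70  75 140]
 [ 43  43  40  47  52  49  51  49  50  55  53  50  69  75  73  95]
 [ 39  43  43  39  48  52  51  53  79  77  77  71  71  77  78  67]
 [ 43  42  44  47  44  45  57  74  68  74  73  77  81  75  74  75]
 [ 47  44  47  47  44  68  65  67  68  70  70  78  76  78  73  77]
 [ 44  47  44  44  70  72  72  70  72  69  70  70  71  76  78  75]
 [102  44  49  68  72  71  74  68  70  72  68  69  69  70  72 204]
 [ 32 108  75  69  70  67  72  69  69  69  68  69  68  70 177 207]
 [ 25  23  23  65  72  74  69  70  68  70  71  66  77 207 207 207]]
[317.66481699 305.41446011]
[290.76952334 305.41679054] [317.65917093 328.26611912]
[344.55775292 305.44317879] [317.67058368 281.54748395]
```

```bash
python3 -m crank '-1 .0172 .0369 0 0;-1 .0172 .0369 0 0;-1 .0172 .0369 0 0;-1 .0172 .0369 0 0;-1 0 0 0 -7.5;-1 0 0 0 -7.5;-1 0 0 0 -7.4;-1 0 0 0 0;-1 0 0 0 0;-1 0 0 0 0'; python3 - <<'E'
from h import *
sn=np.load("nut1.npy",allow_pickle=True).item();print("nut1",onz("wrist",(317.2,207.6),.054,sn))
s,im=snap("wrist","nut2");np.save("nut2.npy",s,allow_pickle=True);print(s["position"],np.round(s["joint_positions"],1))
u=proj("wrist",[.528,.059,.054],s);print(u);x,y=np.int32(u)
hsv=cv2.cvtColor(im,cv2.COLOR_RGB2HSV);m=cv2.inRange(hsv,(15,110,60),(35,255,255));q=np.zeros_like(m);q[y-30:y+30,x-30:x+30]=m[y-30:y+30,x-30:x+30]
ys,xs=np.nonzero(q);print("yellow bbox",xs.min(),xs.max(),ys.min(),ys.max())
g=cv2.cvtColor(im,cv2.COLOR_RGB2GRAY);k,l,st,ce=cv2.connectedComponentsWithStats((g[y-14:y+15,x-14:x+15]<90).astype(np.uint8))
for i in range(1,k): 
    if st[i,4]>30: uv=ce[i]+[x-14,y-14];print("bolt",st[i],uv,onz("wrist",uv,.054,s))
E
```

```text
time: 16.7
position: [0.4725, 0.084, 0.1694]
tcp_rot: [[0.909, -0.417, 0.001], [-0.417, -0.909, -0.001], [0.002, 0.001, -1.0]]
wrist_force: [-0.1, 0.2, -1.7]
width: 0.227
grip_force: 59.3
nut1 [0.52875002 0.05923688 0.054     ]
[0.47253913 0.08403549 0.16935698] [ 1.010e+01  1.200e+01 -1.620e+01  6.180e+01 -1.000e-01 -1.452e+02]
[316.84315301 117.75419085]
yellow bbox 302 332 100 135
bolt [  9   8  14  14 152] [317.36184211 117.79605263] [0.52782662 0.0586887  0.054     ]
```

```bash
python3 -m crank '-1 .031 -.0005 0 0;-1 .030 -.0005 .010 0;-1 0 0 .02 0;-1 0 0 .012 0;-1 0 0 0 0;-1 0 0 0 0;-1 0 0 0 0'|sed -n 2,4p; python3 -m crank '-1 0 0 .004 0;-1 0 0 .003 0;-1 0 0 .003 0;-1 0 0 0 0;-1 0 0 0 0'
```

```text
position: [0.529, 0.0598, 0.1289]
tcp_rot: [[0.91, -0.415, 0.003], [-0.415, -0.91, -0.001], [0.003, -0.0, -1.0]]
wrist_force: [-0.1, -0.1, -1.3]
time: 17.95
position: [0.5288, 0.0595, 0.1179]
tcp_rot: [[0.91, -0.415, 0.002], [-0.415, -0.91, -0.001], [0.002, 0.0, -1.0]]
wrist_force: [0.1, 0.6, -1.5]
width: 0.225
grip_force: 59.3
```

```bash
python3 -m crank '-1 0 0 .002 0;-1 0 0 0 0;-1 0 0 0 0'|sed -n 2,4p; python3 -m crank '-1 0 0 .002 0;-1 0 0 0 0;-1 0 0 0 0'|sed -n 2,4p
```

```text
position: [0.5289, 0.0595, 0.116]
tcp_rot: [[0.91, -0.415, 0.002], [-0.415, -0.91, -0.001], [0.002, 0.0, -1.0]]
wrist_force: [0.4, 0.1, -1.8]
position: [0.5288, 0.0595, 0.114]
tcp_rot: [[0.91, -0.415, 0.002], [-0.415, -0.91, -0.001], [0.002, 0.0, -1.0]]
wrist_force: [0.8, -0.2, -1.8]
```

```bash
python3 -m crank '-1 0 0 .002 0;-1 0 0 .002 0;-1 0 0 0 0;-1 0 0 0 0'|sed -n 2,4p; python3 -m crank '-1 0 0 .002 0;-1 0 0 .002 0;-1 0 0 0 0;-1 0 0 0 0'
```

```text
position: [0.5288, 0.0595, 0.1099]
tcp_rot: [[0.91, -0.415, 0.002], [-0.415, -0.91, -0.001], [0.002, 0.0, -1.0]]
wrist_force: [0.0, -0.5, -0.9]
time: 19.35
position: [0.5288, 0.0595, 0.1059]
tcp_rot: [[0.91, -0.415, 0.002], [-0.415, -0.91, -0.001], [0.002, 0.0, -1.0]]
wrist_force: [0.4, -0.1, -1.8]
width: 0.223
grip_force: 59.3
```

It has gone in almost 14 mm without force, so socket 1 looks like the right one. I'll go on to contact with the flange.

```bash
python3 -m crank '-1 0 0 .002 0;-1 0 0 0 0;-1 0 0 0 0'|sed -n 2,4p; python3 -m crank '-1 0 0 .001 0;-1 0 0 0 0;-1 0 0 0 0'|sed -n 2,4p;  python3 -m crank '-1 0 0 .001 0;-1 0 0 0 0;-1 0 0 0 0'; python3 -c "
from h import *
s,a=snap('side','end_side');s,b=snap('scene','end_scene')
A=cv2.resize(a[120:260,190:390,::-1],(800,560),interpolation=cv2.INTER_CUBIC)
cv2.imwrite('pics/end.png',A)
cv2.imwrite('pics/end2.png',cv2.resize(b[150:300,220:420,::-1],(800,600),interpolation=cv2.INTER_CUBIC))"
```

```text
position: [0.5292, 0.0596, 0.1044]
tcp_rot: [[0.91, -0.415, 0.003], [-0.415, -0.91, -0.001], [0.003, -0.0, -1.0]]
wrist_force: [-1.1, -0.2, 4.6]
position: [0.5292, 0.0596, 0.1043]
tcp_rot: [[0.91, -0.415, 0.004], [-0.415, -0.91, -0.001], [0.004, -0.001, -1.0]]
wrist_force: [-3.9, 0.3, 15.0]
time: 20.25
position: [0.5293, 0.0596, 0.1042]
tcp_rot: [[0.91, -0.415, 0.005], [-0.415, -0.91, -0.001], [0.005, -0.001, -1.0]]
wrist_force: [-6.1, -0.5, 25.1]
width: 0.22
grip_force: 63.0
```

View pics/end2.png

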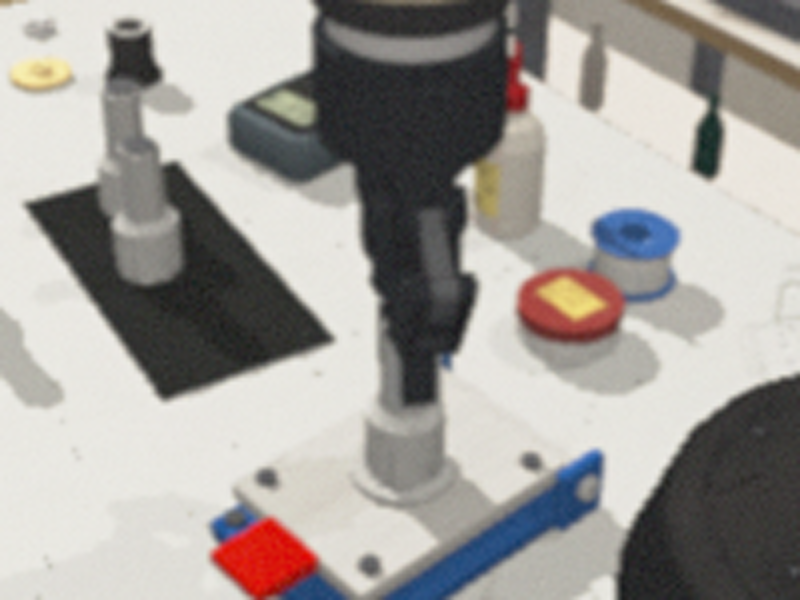

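The picture shows the socket's mouth flat on the flange, around (405,470), the plate level, and the other two sockets still standing on the mat. The contact height also matches the flange (mouth at z of about 0.036 m). I'll hand it in.

```bash
python3 -m crank '-1 0 0 -.001 0;-1 0 0 0 0;-1 0 0 0 0;-1 0 0 0 0'; python3 -c "
from cell import *
print(finish_job())"
```

```text
time: 20.75
position: [0.5292, 0.0596, 0.1043]
tcp_rot: [[0.91, -0.415, 0.004], [-0.415, -0.91, -0.001], [0.004, -0.001, -1.0]]
wrist_force: [-3.5, 0.1, 15.6]
width: 0.221
grip_force: 61.5
the job is handed in; nothing more can be done
None
```

The job is handed in at 20.75 s with no verdict returned: the plate is pressed level, the first socket tried slid fully home and is still gripped on the nut, and the other two were left untouched, standing on the mat.

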